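# Push the carton home down the guide-rail lane

### The job

The small cardboard carton stands askew on the steel plate in front of the guided lane. Nudge it straight and in line with the lane, then push it down between the two aluminium guide rails until its front is up against the wooden end stop, with nothing, neither carton nor gripper, touching either rail, and back away. Only push it, never lift or tip it, and leave the tumbler, the brass arbor and the grinding wheel where they are.

Things in the scene. Friction and masses are not known exactly. Their poses are not given: they have to be found in the camera images.
- lane: dark steel plate 460 x 260 mm, 6 mm thick, fixed on the bench. x axis: the pushing direction (the robot's left, within 0.3 rad); y: left of that, roughly towards the robot; z up. Origin on its underside, on the lane's centreline; the plate spans x = -260 to +200, y = -130 to +130 mm. Rails run from their mouth at x = -50 mm to the stop's face at x = +170 mm: carton home at x = +120, y = 0
- rail_left: aluminium guide rail on the lane's +y side, 220 mm long, 12 mm thick, 20 mm tall, on the plate, its top 26 mm above the bench; origin at the middle of its underside, at lane x = +60, y = +65 mm; axes as the lane's. Two flat feet 3 mm thick reach out 30 mm from its middle line on the outer side. Inner face at lane y = +59 mm; the clear lane is 118 mm wide
- rail_right: the same rail on the -y side, origin at lane x = +60, y = -65 mm, inner face at lane y = -59 mm
- stop: fixed wooden block across the far end of the lane, 142 mm wide, 20 mm thick, 36 mm tall, its top 42 mm above the bench; origin at the middle of the bottom edge of the face that meets the carton, at lane x = +170 mm. The carton may touch it
- carton: closed cardboard carton with paper tape along its length: 100 mm long (x), 94 mm wide (y), 70 mm tall, 0.3 to 0.65 kg. Origin under its centre, on the plate 6 mm above the bench; top 50 mm above the rails; x points down the lane when straight. Starts before the mouth at lane x = -150 to -130 mm, up to 30 mm off the centreline and 0.3 rad askew. Centred, it has 12 mm free each side
- tumbler: clear glass tumbler, 68 mm across, 85 mm tall, standing on the bench beyond the right-hand side of the lane; origin under its centre. Bystander: leave alone
- arbor: turned brass wheel arbor, 52 mm across the foot, 85 mm tall, standing on the bench beyond the right-hand side of the lane; origin under its centre. Bystander: leave alone
- wheel: flat reddish grinding wheel, 90 mm across, 16 mm thick, 20 mm bore, lying on the bench past the end stop; origin under its centre. Bystander: leave alone
Not all that is in view belongs to the job. Leave any purple or turquoise look-alike of the carton alone.

How it is judged:
On the way:
1. the carton is on its way between the rails, flat on the plate (x of carton in the frame of lane between -0.04 and 0.09 m and y of carton in the frame of lane between -0.014 and 0.014 m and height (world z) of carton below 0.012 m), for 0.05 s.
At the end, for the whole second after the job is handed in: the carton stands flat and at rest between the rails, its front within 6 mm of the end stop, within 14 mm of the centreline and within 0.1 rad of straight, and nothing has touched a rail (x of carton in the frame of lane between 0.114 and 0.126 m and y of carton in the frame of lane between -0.014 and 0.014 m and angle between the x axis of carton and the x axis of lane, either way round below 0.1 rad and angle between carton's own z axis and vertical below 0.05 rad and height (world z) of carton below 0.01 m and linear speed of carton below 0.01 m/s).
It fails at once if something touched the left rail (contact force between rail_left and anything else above 0.3 N).
It fails at once if something touched the right rail (contact force between rail_right and anything else above 0.3 N).
It fails at once if the carton was lifted more than 10 mm (height (world z) of carton above 0.016 m).
It fails at once if the carton was tipped (angle between carton's own z axis and vertical above 0.2 rad).
It fails at once if the tumbler, arbor or wheel was moved more than 20 mm (distance of any of tumbler, arbor, wheel from where it was at the start of the episode above 0.02 m).
It also fails if it takes over 72 s, if anything falls off the work surface, if the arm or the gripper's body presses on something with over 40 N, if the wrist force passes 120 N, or if a joint passes its speed limit or range.

### The arm

A 6-joint arm with a two-finger parallel gripper is mounted at the origin on the work surface. World frame = base frame: x ahead of the robot, y to its left, z up, the work surface at z = 0. Lengths are in m, angles in rad, forces in N, time in s.
With the tool pointing down it reaches from about 0.2 to 0.875 m from the base axis. Payload 3.4 kg.
Tool frame: the origin (TCP) lies between the finger pads; the fingertips stand 11 mm ahead of it and the grasp point (between the pads) lies 8 mm behind it; z points along the fingers, y is the line along which they close (so a half turn about z gives the same grasp; the last joint's range is limited). The gripper opens to 94 mm and grips with 3 to 60 N. Pads are 16 mm wide; open, the fingers measure 119 mm over their backs; the gripper's body (75 mm by 177 mm) begins 78 mm behind the grasp point.
Start: joints at [1.213, 0.276, 1.505, -0, 1.361, -0.121], TCP at [0.135, 0.559, 0.216] pointing down, gripper open.
Joint ranges: [-2.89, 2.89], [-0.75, 2.08], [0.22, 2.7], [-1.18, 4.32], [0.11, 2.71], [-2.7, 2.7]. Speed limits (rad/s): [2.57, 2.57, 3.14, 3.14, 3.14, 3.14].

### API

Orientations are given as a rotation vector (axis times angle).
In Python, from rig import telemetry, capture, order gives the robot as it stands.
- The arm moves only by the shell command python3 -m creep 'ROWS'. ROWS is JSON, a list of rows, each an object of numbers: "dx", "dy", "dz": the shift along the world's x, y, z in cm; "rx", "ry", "rz": the turn, a rotation vector about the world's x, y, z in degrees; "fingers": the finger opening in cm, from 0 to 9.4. In form: [{"dx": .., "dy": .., "dz": .., "rx": .., "ry": .., "rz": .., "fingers": ..}, ...]. A call has 1 to 20 rows; each row shifts and turns the commanded pose from where the row before left it; what a row does not reach is not made up. A row lasts 1/8 s, in which the tool goes at most 62.5 mm and 10.7 degrees, less where a joint would pass 70% of its speed; a pose out of reach is approached as far as the arm can. A call with a gripper value outside its range is refused whole. The fingers move at their own pace and stop on an object; the grip force is fixed at half the most. Time passes only in rows, so rows that do not move let the fingers close. It gives the time, the measured TCP pose, the force, the opening and the grip force at its end, in the units of the state.
- telemetry.observe(): the state, without advancing time (a new reading comes with each control period).
- capture(name): name is "scene" or "top"; returns a dict with "image" (480x640x3 uint8, red, green, blue), "z_map" (480x640 float32, m along the optical axis (not along the pixel's ray), 0 where there is no reading), "K" (3x3 intrinsics, pixels), "D" ([k1, k2, p1, p2, k3] as OpenCV has them; the pictures are not rectified), "cam_to_world" (4x4, takes a point from camera to world coordinates). Camera axes: x right, y down, z forward; pixel columns grow to the right and rows downward; lengths in m; the calibration is good to about 2 mm. A picture is of the moment at which its call begins.
- order.close_job(): hands the job in; it is judged then, once.
The state is a dict: "clock": time; "joint_pos": joint angles; "dq": joint speeds; "tau": joint torques, N m; "tool_pos": TCP position; "eef_rot": TCP orientation; "wrist_force": force on the tool from outside, world axes, zero at the start; "torque": the same for the moment, N m; "width": finger opening in m; "gripper_force": force on a finger pad.
Only numpy, scipy, OpenCV 4.12 (cv2) and the standard library are available. Lean on these libraries where they do the work, as an engineer would, in place of code of your own. Each camera call takes 0.05 s, during which the arm holds its last target. There are 200 camera calls.

## Working session

There is one attempt and no reset: what is moved stays moved. The work goes in short steps, Python scripts to look and compute and a shell command to move; the robot and the scene stay as the last step left them, time stands still between calls to the robot, and variables do not carry over. Pictures are saved under pics/ and viewed, at most 10 in all, crops included, and the job is handed in when it is done.

```bash
mkdir -p pics; ls; python3 - <<'E'
from rig import telemetry,capture,order
import cv2,numpy as np
for n in("scene","top"):
    c=capture(n);cv2.imwrite(f"pics/{n}0.png",c["image"][:,:,::-1]);np.savez(f"{n}0.npz",**c)
    print(n,c["K"].tolist(),c["D"],c["cam_to_world"].round(3).tolist())
s=telemetry.observe();print(s)
E
```

```text
pics
scene [[511.5961365093786, 0.0, 314.02946368339695], [0.0, 511.5961365093786, 234.21926938351316], [0.0, 0.0, 1.0]] [-0.04351254  0.          0.          0.          0.        ] [[-0.637, 0.56, -0.53, 1.175], [0.771, 0.465, -0.435, 0.435], [0.002, -0.686, -0.728, 0.834], [0.0, 0.0, 0.0, 1.0]]
top [[620.8422039820418, 0.0, 315.37568767712537], [0.0, 620.8422039820418, 245.4046880341708], [0.0, 0.0, 1.0]] [-0.06116822  0.          0.          0.          0.        ] [[0.014, -0.986, 0.164, 0.392], [-1.0, -0.017, -0.014, -0.006], [0.017, -0.164, -0.986, 1.312], [0.0, 0.0, 0.0, 1.0]]
{'clock': 0.1, 'joint_pos': array([ 1.21301016e+00,  2.76541897e-01,  1.50592011e+00,  2.69773697e-06,
        1.36070413e+00, -1.21045074e-01]), 'dq': array([-0.00032995, -0.00042321, -0.00245394,  0.00022245, -0.00010876,
        0.00063176]), 'tau': array([ 8.07651104e-04, -4.05459595e+01, -2.37777328e+01,  7.02578528e-02,
        2.98498326e-02, -3.13152520e-05]), 'tool_pos': array([0.13472886, 0.55853016, 0.21571988]), 'eef_rot': array([-3.70960626e-01, -3.11923492e+00,  2.39984617e-03]), 'wrist_force': array([-0.4453774 , -0.64071473, -0.00925221]), 'torque': array([-0.07543759,  0.01518052, -0.01505675]), 'gripper_force': 0.0, 'width': 0.09428734950717285}
```

View pics/top0.png

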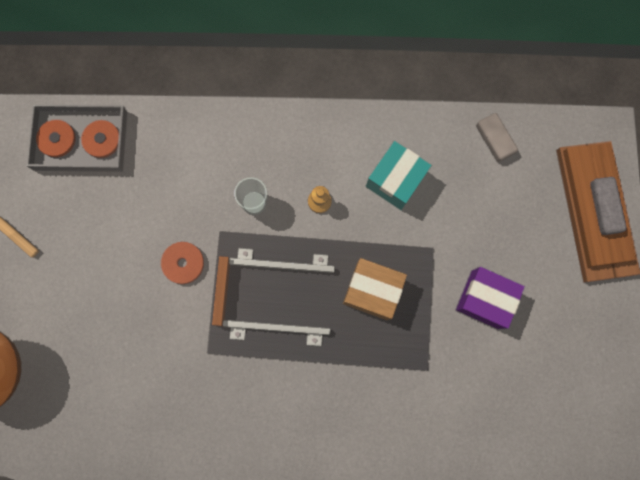

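View pics/scene0.png

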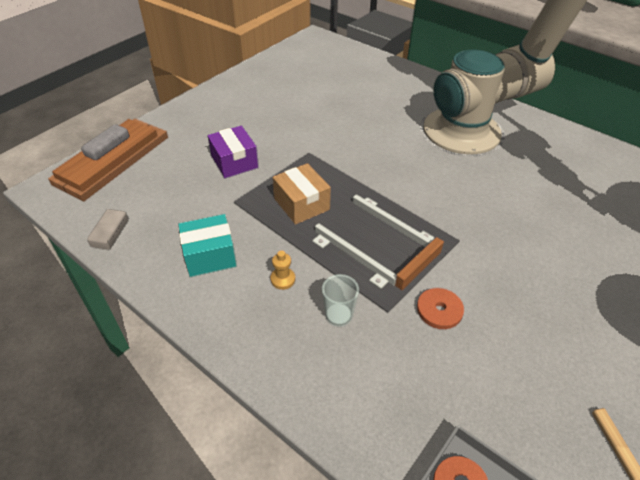

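The top view shows the plate with corners near (220,235), (434,247), (427,370) and (208,353). The carton is at (376,289), the rails lie along rows ~265 and ~327, and the stop is at column ~220. The tumbler (252,197), arbor (320,198) and wheel (182,263) are outside the plate. The scene view shows the same layout, with purple and turquoise decoys off the plate.

```bash
cat > h.py <<'E'
import cv2,numpy as np
def cast(c,uv,z):
    p=cv2.undistortPoints(np.float64(uv).reshape(-1,1,2),c["K"],c["D"]).reshape(-1,2)
    T=c["cam_to_world"];d=np.c_[p,np.ones(len(p))]@T[:3,:3].T;o=T[:3,3]
    return o+d*((z-o[2])/d[:,2])[:,None]
def cloud(c):
    h,w=c["z_map"].shape;u,v=np.meshgrid(np.arange(w),np.arange(h))
    p=cv2.undistortPoints(np.float64(np.dstack([u,v])).reshape(-1,1,2),c["K"],c["D"]).reshape(-1,2)
    P=np.c_[p,np.ones(len(p))]*c["z_map"].reshape(-1,1)
    return (P@c["cam_to_world"][:3,:3].T+c["cam_to_world"][:3,3]).reshape(h,w,3)
def rect(c,mask,z):  # world min-area rect of largest blob at height z
    mask=cv2.morphologyEx(mask.astype(np.uint8),cv2.MORPH_OPEN,np.ones((3,3)))
    cs=cv2.findContours(mask,cv2.RETR_EXTERNAL,cv2.CHAIN_APPROX_NONE)[0]
    k=max(cs,key=cv2.contourArea)
    w=cast(c,k[:,0],z)[:,:2]
    (ctr,s,a)=cv2.minAreaRect(np.float32(w*1000))
    # long axis near world +y
    if s[0]<s[1]: a+=90;s=s[::-1]
    a=(a-0)%180
    return np.array(ctr),s,a,w*1000
def carton(c):
    W=cloud(c);hsv=cv2.cvtColor(c["image"],cv2.COLOR_RGB2HSV)
    m=(W[...,2]>.066)&(W[...,2]<.088)&(hsv[...,0]<32)
    R=np.zeros(m.shape,bool);R[245:345,215:425]=1
    return rect(c,m&R,.076)
E
python3 - <<'E'
from h import *
c=dict(np.load("top0.npz"));W=cloud(c);hsv=cv2.cvtColor(c["image"],cv2.COLOR_RGB2HSV)
ct=carton(c);print("carton",ct[:3])
R=np.zeros(W.shape[:2],bool);R[220:385,195:445]=1
g=c["image"].max(2);print(np.median(W[340:350,360:400,2]),np.median(W[400:430,300:400,2]),g[345,380],g[400,300], g[265,300],g[327,290],np.median(W[262:268,260:300,2]))
pl=(g<85)&R
pl=cv2.morphologyEx(pl.astype(np.uint8),cv2.MORPH_CLOSE,np.ones((25,25)))
# plate edges: fit long sides
r=rect(c,pl,.006);print("plate",r[:3])
br=(g>130)&R&(hsv[...,1]<60)
n,l,st,ce=cv2.connectedComponentsWithStats(br.astype(np.uint8))
for i in range(1,n):
    if st[i,4]>200:
        vu=np.argwhere(l==i);w=cast(c,vu[:,::-1],.026)[:,:2]*1000
        f=cv2.fitLine(np.float32(w),cv2.DIST_WELSCH,0,.01,.01).ravel()
        print(st[i],"dir",np.degrees(np.arctan2(f[1],f[0])),f[2:],np.ptp(w,axis=0))
st=(hsv[...,0]<15)&(hsv[...,1]>120)&R;st[:,250:]=0
r=rect(c,st,.042);print("stop",r[:3])
E
```

```text
carton (array([ 513.96173096, -145.00698853]), (101.26856994628906, 95.18777465820312), 71.05473327636719)
0.006463965854306197 0.0008938986257780446 80 147 185 185 0.025695205394177023
plate (array([492.322052  , -49.14506531]), (439.5784606933594, 256.0627746582031), 86.64585876464844)
[  195   220   250   165 13065] dir -50.173283 [485.42874  -47.391445] [348.64543814 527.87328128]
[230 248 104  24 878] dir 86.22328 [568.2739    45.387444] [ 45.42237025 215.61422526]
[349 273  53  31 762] dir 69.62207 [ 520.64703 -150.4173 ] [ 61.33221343 108.54283032]
[227 321 103  19 749] dir 88.385956 [433.72623   44.588676] [ 36.80485833 210.04960799]
stop (array([507.66680908, 169.92352295]), (139.0933074951172, 19.158512115478516), 176.5213165283203)
```

```bash
python3 - <<'E'
from h import *
c=dict(np.load("top0.npz"));W=cloud(c);g=c["image"].max(2);hsv=cv2.cvtColor(c["image"],cv2.COLOR_RGB2HSV)
L=[]
for v0,v1 in((255,276),(316,337)):
    m=np.zeros(g.shape,bool);m[v0:v1,225:340]=1
    m&=(g>120)&(hsv[...,1]<60)&(W[...,2]>.019)&(W[...,2]<.033)
    vu=np.argwhere(m);w=cast(c,vu[:,::-1],.026)[:,:2]*1000
    f=cv2.fitLine(np.float32(w),cv2.DIST_HUBER,0,.01,.01).ravel();a=np.arctan2(f[1],f[0])
    s=(w-f[2:])@f[:2];print(len(w),np.degrees(a),f[2:],np.percentile(s,[0,1,99,100]));L.append(f)
d=L[0][:2]+L[1][:2];d/=np.linalg.norm(d);n=np.array([-d[1],d[0]])
print("yaw",np.degrees(np.arctan2(d[1],d[0])),"gap",(L[1][2:]-L[0][2:])@n)
mid=(L[0][2:]+L[1][2:])/2
O=(mid@n)*n+ (np.array([507.67,169.92])@d-180)*d
print("origin",O)
ct=carton(c)
print("carton lane",(ct[0]-O)@d,(ct[0]-O)@n,ct[2]-np.degrees(np.arctan2(d[1],d[0])))
w=cast(c,[[320,205],[255,207]],0)[:,:2]*1000;print(((w-O)@d),((w-O)@n))
np.savez("lane.npz",O=O,d=d,n=n)
for x,y in((-134,-110),(-134,-47-8),(-220,0),(120-58,0)): print(x,y,(O+x*d+y*n).round(1))
E
```

```text
577 86.407845 [565.0592    45.249767] [-107.40819017 -105.64329534  104.94538152  109.27101192]
586 86.42235 [435.0275    50.404636] [-105.37903084 -103.20092277  103.33017658  105.55137735]
yaw 86.4151 gap 130.0996
origin [496.43742974  -9.72918739]
carton lane -133.9173449915532 -25.948586014834724 -15.360367
[-10.68837278 129.11698459] [-204.56343261 -188.83790328]
-134 -110 [ 597.8 -150.3]
-134 -55 [ 543.  -146.9]
-220 0 [ 482.7 -229.3]
62 0 [500.3  52.1]
```

```bash
python3 -m creep '[{"dx":2.6,"dy":-3.94,"rz":0.56,"fingers":7},{"dx":2.6,"dy":-3.94,"rz":0.56,"fingers":7},{"dx":2.6,"dy":-3.94,"rz":0.56,"fingers":7},{"dx":2.6,"dy":-3.94,"rz":0.56,"fingers":7},{"dx":2.6,"dy":-3.94,"rz":0.56,"fingers":7},{"dx":2.6,"dy":-3.94,"rz":0.56,"fingers":7},{"dx":2.6,"dy":-3.94,"rz":0.56,"fingers":7},{"dx":2.6,"dy":-3.94,"rz":0.56,"fingers":7},{"dx":2.6,"dy":-3.94,"rz":0.56,"fingers":7},{"dx":2.6,"dy":-3.94,"rz":0.56,"fingers":7},{"dx":2.6,"dy":-3.94,"rz":0.56,"fingers":7},{"dx":2.6,"dy":-3.94,"rz":0.56,"fingers":7},{"dx":2.6,"dy":-3.94,"rz":0.56,"fingers":7},{"dx":2.6,"dy":-3.94,"rz":0.56,"fingers":7},{"dx":2.6,"dy":-3.94,"rz":0.56,"fingers":7},{"dx":2.6,"dy":-3.94,"rz":0.56,"fingers":7},{"dx":2.6,"dy":-3.94,"rz":0.56,"fingers":7},{"dx":2.6,"dy":-3.94,"rz":0.56,"fingers":7},{"fingers":7},{"fingers":7}]'
cat > st.py <<'E'
from rig import telemetry
from scipy.spatial.transform import Rotation as R
import numpy as np
L=np.load("lane.npz");s=telemetry.observe();M=R.from_rotvec(s["eef_rot"]).as_matrix();p=s["tool_pos"]*1000
r=p[:2]-L["O"]
print("t",s["clock"],"tcp",p.round(1),"lane",(r@L["d"]).round(1),(r@L["n"]).round(1),"yaw_y",np.degrees(np.arctan2(M[1,1],M[0,1])).round(2),"z",M[:,2].round(3),"w",s["width"].round(4),"F",s["wrist_force"].round(1),"q",s["joint_pos"].round(2))
E
python3 st.py
```

```text
$[0]: bad value
Traceback (most recent call last):
  File "st.py", line 6, in <module>
    print("t",s["clock"],"tcp",p.round(1),"lane",(r@L["d"]).round(1),(r@L["n"]).round(1),"yaw_y",np.degrees(np.arctan2(M[1,1],M[0,1])).round(2),"z",M[:,2].round(3),"w",s["width"].round(4),"F",s["wrist_force"].round(1),"q",s["joint_pos"].round(2))
                                                                                                                                                                        ^^^^^^^^^^^^^^^^
AttributeError: 'float' object has no attribute 'round'
```

```bash
sed -i 's/s\["width"\].round(4)/round(s["width"],4)/' st.py; python3 -m creep '[{"dx":2.6,"dy":-3.94,"dz":0,"rx":0,"ry":0,"rz":0.56,"fingers":7}]'; python3 st.py
```

```text
clock: 0.22
tool_pos: [0.1603, 0.5208, 0.2156]
eef_rot: [-0.35, -3.121, -0.0]
wrist_force: [1.4, -0.1, 0.7]
width: 0.0869
gripper_force: 0.0
t 0.225 tcp [160.3 520.8 215.6] lane 508.5 368.6 yaw_y 77.19 z [-0.001  0.    -1.   ] w 0.0869 F [ 1.4 -0.1  0.7] q [ 1.14  0.23  1.57  0.    1.34 -0.2 ]
```

```bash
python3 -m creep '[{"dx":2.6,"dy":-3.94,"dz":0,"rx":0,"ry":0,"rz":0.56,"fingers":7},{"dx":2.6,"dy":-3.94,"dz":0,"rx":0,"ry":0,"rz":0.56,"fingers":7},{"dx":2.6,"dy":-3.94,"dz":0,"rx":0,"ry":0,"rz":0.56,"fingers":7},{"dx":2.6,"dy":-3.94,"dz":0,"rx":0,"ry":0,"rz":0.56,"fingers":7},{"dx":2.6,"dy":-3.94,"dz":0,"rx":0,"ry":0,"rz":0.56,"fingers":7},{"dx":2.6,"dy":-3.94,"dz":0,"rx":0,"ry":0,"rz":0.56,"fingers":7},{"dx":2.6,"dy":-3.94,"dz":0,"rx":0,"ry":0,"rz":0.56,"fingers":7},{"dx":2.6,"dy":-3.94,"dz":0,"rx":0,"ry":0,"rz":0.56,"fingers":7},{"dx":2.6,"dy":-3.94,"dz":0,"rx":0,"ry":0,"rz":0.56,"fingers":7},{"dx":2.6,"dy":-3.94,"dz":0,"rx":0,"ry":0,"rz":0.56,"fingers":7},{"dx":2.6,"dy":-3.94,"dz":0,"rx":0,"ry":0,"rz":0.56,"fingers":7},{"dx":2.6,"dy":-3.94,"dz":0,"rx":0,"ry":0,"rz":0.56,"fingers":7},{"dx":2.6,"dy":-3.94,"dz":0,"rx":0,"ry":0,"rz":0.56,"fingers":7},{"dx":2.6,"dy":-3.94,"dz":0,"rx":0,"ry":0,"rz":0.56,"fingers":7},{"dx":2.6,"dy":-3.94,"dz":0,"rx":0,"ry":0,"rz":0.56,"fingers":7},{"dx":2.6,"dy":-3.94,"dz":0,"rx":0,"ry":0,"rz":0.56,"fingers":7},{"dx":2.6,"dy":-3.94,"dz":0,"rx":0,"ry":0,"rz":0.5,"fingers":7},{"dx":0,"dy":0,"dz":0,"rx":0,"ry":0,"rz":0,"fingers":7}]'; python3 st.py
```

```text
clock: 2.48
tool_pos: [0.6041, -0.1531, 0.215]
eef_rot: [-0.102, -3.139, 0.001]
wrist_force: [0.4, -0.9, -0.1]
width: 0.0701
gripper_force: 0.0
t 2.475 tcp [ 604.1 -153.1  215. ] lane -136.3 -116.4 yaw_y 86.27 z [-0.001 -0.    -1.   ] w 0.0701 F [ 0.4 -0.9 -0.1] q [-0.36  0.35  1.4  -0.    1.39 -1.87]
```

```bash
python3 -m creep '[{"dx":0,"dy":0,"dz":-4,"rx":0,"ry":0,"rz":0,"fingers":7},{"dx":0,"dy":0,"dz":-4,"rx":0,"ry":0,"rz":0,"fingers":7},{"dx":0,"dy":0,"dz":-4,"rx":0,"ry":0,"rz":0,"fingers":7},{"dx":0,"dy":0,"dz":-4,"rx":0,"ry":0,"rz":0,"fingers":7},{"dx":0,"dy":0,"dz":-2.3,"rx":0,"ry":0,"rz":0,"fingers":7},{"dx":-0.8,"dy":0.05,"dz":0,"rx":0,"ry":0,"rz":0,"fingers":7},{"dx":-0.8,"dy":0.05,"dz":0,"rx":0,"ry":0,"rz":0,"fingers":7},{"dx":-0.5,"dy":0.03,"dz":0,"rx":0,"ry":0,"rz":0,"fingers":7},{"dx":-0.5,"dy":0.03,"dz":0,"rx":0,"ry":0,"rz":0,"fingers":7},{"dx":-0.5,"dy":0.03,"dz":0,"rx":0,"ry":0,"rz":0,"fingers":7},{"dx":-0.5,"dy":0.03,"dz":0,"rx":0,"ry":0,"rz":0,"fingers":7},{"dx":-0.5,"dy":0.03,"dz":0,"rx":0,"ry":0,"rz":0,"fingers":7}]'; python3 st.py; cat > look.py <<'E'
import sys
from h import *
from rig import capture
L=np.load("lane.npz");c=capture("top");cv2.imwrite(f"pics/{sys.argv[1]}.png",c["image"][:,:,::-1]);np.savez("last.npz",**c)
ct=carton(c);r=ct[0]-L["O"]
print("carton lane",r@L["d"],r@L["n"],"size",ct[1],"ang",[round((ct[2]-86.4+45)%90-45,2)])
E
python3 look.py t1
```

```text
clock: 3.98
tool_pos: [0.5629, -0.1479, 0.0342]
eef_rot: [0.098, 3.137, -0.0]
wrist_force: [4.0, 2.4, 2.3]
width: 0.0702
gripper_force: 2.1
t 3.975 tcp [ 562.9 -147.9   34.2] lane -133.8 -74.9 yaw_y 86.43 z [ 0.003 -0.    -1.   ] w 0.0702 F [4.  2.4 2.3] q [-0.38  0.44  1.75  0.    0.95 -1.89]
carton lane -146.89145586434717 -24.634816824964652 size (100.34097290039062, 66.79448699951172) ang [-17.16]
```

View pics/t1.png

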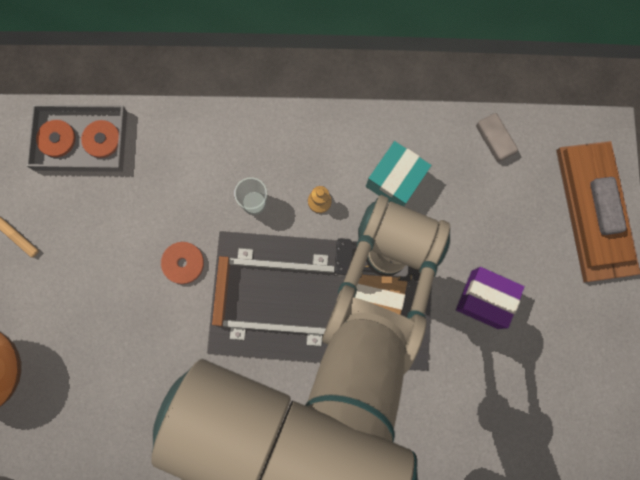

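The arm hides most of the carton (around (380,293)), and the fingers are in contact on the far side with about 4 N. The bystanders haven't moved. I'll keep pushing sideways.

```bash
python3 -m creep '[{"dx":-0.4,"dy":0.025,"dz":0,"rx":0,"ry":0,"rz":0,"fingers":7},{"dx":-0.4,"dy":0.025,"dz":0,"rx":0,"ry":0,"rz":0,"fingers":7},{"dx":-0.4,"dy":0.025,"dz":0,"rx":0,"ry":0,"rz":0,"fingers":7},{"dx":-0.3,"dy":0.02,"dz":0,"rx":0,"ry":0,"rz":0,"fingers":7},{"dx":0,"dy":0,"dz":0,"rx":0,"ry":0,"rz":0,"fingers":7}]'; python3 st.py; python3 - <<'E'
from rig import capture
import cv2,numpy as np
c=capture("scene");cv2.imwrite("pics/s1.png",cv2.resize(c["image"][120:320,200:480,::-1],None,fx=2.5,fy=2.5))
E
```

```text
clock: 4.65
tool_pos: [0.5469, -0.1467, 0.0337]
eef_rot: [0.098, 3.14, 0.001]
wrist_force: [3.6, 1.6, 4.6]
width: 0.0699
gripper_force: 2.8
t 4.65 tcp [ 546.9 -146.7   33.7] lane -133.5 -58.9 yaw_y 86.44 z [ 0.  0. -1.] w 0.0699 F [3.6 1.6 4.6] q [-0.39  0.42  1.78  0.    0.94 -1.89]
```

View pics/s1.png

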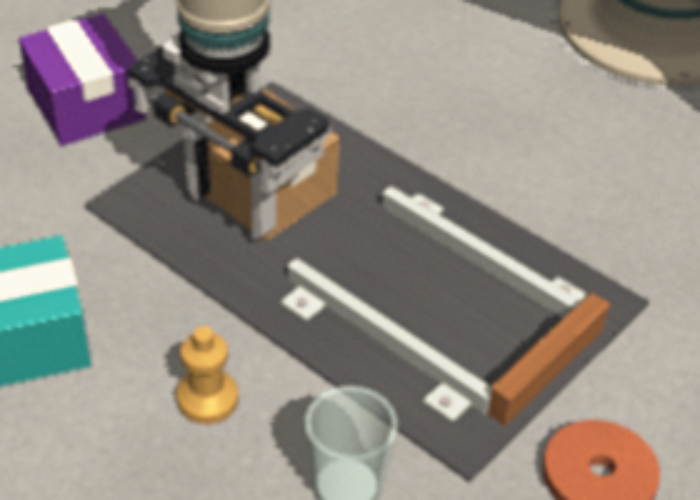

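Both fingers now sit along the carton's far face and it looks nearly flush, with the front lower corner near crop (265,235). The rails and bystanders are untouched. I'll push a few mm more, retreat, and move round behind it.

```bash
python3 -m creep '[{"dx":-0.2,"dy":0.01,"dz":0,"rx":0,"ry":0,"rz":0,"fingers":7},{"dx":-0.2,"dy":0.01,"dz":0,"rx":0,"ry":0,"rz":0,"fingers":7},{"dx":0,"dy":0,"dz":0,"rx":0,"ry":0,"rz":0,"fingers":7},{"dx":1.5,"dy":-0.1,"dz":0,"rx":0,"ry":0,"rz":0,"fingers":7},{"dx":1.5,"dy":-0.1,"dz":0,"rx":0,"ry":0,"rz":0,"fingers":7},{"dx":0,"dy":0,"dz":5,"rx":0,"ry":0,"rz":0,"fingers":7},{"dx":0,"dy":0,"dz":5,"rx":0,"ry":0,"rz":0,"fingers":7},{"dx":0,"dy":0,"dz":5,"rx":0,"ry":0,"rz":0,"fingers":7},{"dx":0,"dy":0,"dz":3,"rx":0,"ry":0,"rz":0,"fingers":7}]'; python3 -m creep '[{"dx":-0.9,"dy":-0.76,"dz":0,"rx":0,"ry":0,"rz":-9,"fingers":7},{"dx":-0.9,"dy":-0.76,"dz":0,"rx":0,"ry":0,"rz":-9,"fingers":7},{"dx":-0.9,"dy":-0.76,"dz":0,"rx":0,"ry":0,"rz":-9,"fingers":7},{"dx":-0.9,"dy":-0.76,"dz":0,"rx":0,"ry":0,"rz":-9,"fingers":7},{"dx":-0.9,"dy":-0.76,"dz":0,"rx":0,"ry":0,"rz":-9,"fingers":7},{"dx":-0.9,"dy":-0.76,"dz":0,"rx":0,"ry":0,"rz":-9,"fingers":7},{"dx":-0.9,"dy":-0.76,"dz":0,"rx":0,"ry":0,"rz":-9,"fingers":7},{"dx":-0.9,"dy":-0.76,"dz":0,"rx":0,"ry":0,"rz":-9,"fingers":7},{"dx":-0.9,"dy":-0.76,"dz":0,"rx":0,"ry":0,"rz":-9,"fingers":7},{"dx":-0.9,"dy":-0.76,"dz":0,"rx":0,"ry":0,"rz":-9,"fingers":7},{"dx":0,"dy":0,"dz":0,"rx":0,"ry":0,"rz":0,"fingers":7}]';  python3 st.py;python3 look.py t2
```

```text
clock: 5.82
tool_pos: [0.5737, -0.1492, 0.2156]
eef_rot: [0.097, 3.139, -0.002]
wrist_force: [0.2, -0.0, -0.9]
width: 0.0696
gripper_force: 0.0
clock: 7.2
tool_pos: [0.4824, -0.2251, 0.2129]
eef_rot: [-2.287, -2.152, 0.002]
wrist_force: [-0.5, 0.4, 0.1]
width: 0.07
gripper_force: 0.0
t 7.2 tcp [ 482.4 -225.1  212.9] lane -215.8 0.5 yaw_y -3.49 z [-0.002  0.    -1.   ] w 0.07 F [-0.5  0.4  0.1] q [-0.57  0.22  1.6  -0.    1.33 -0.51]
carton lane -146.69736176364478 3.7850111754546765 size (102.1137466430664, 94.53755187988281) ang [-1.25]
```

View pics/t2.png

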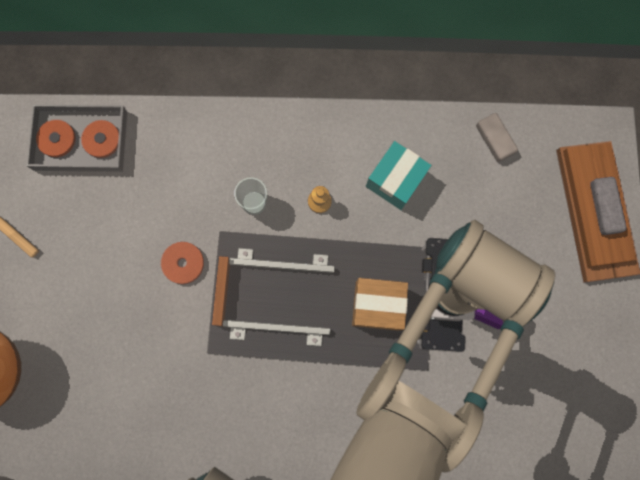

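The carton (381,304) is now nearly straight: y +3.8 mm, −1.25°, at x −147. The gripper is behind it at (445,290), clear of the purple box. I'll back up a little, lower and push to just before the mouth.

```bash
python3 -m creep '[{"dx":-0.1,"dy":-1.5,"dz":-3,"rx":0,"ry":0,"rz":0,"fingers":7},{"dx":0,"dy":0,"dz":-4,"rx":0,"ry":0,"rz":0,"fingers":7},{"dx":0,"dy":0,"dz":-4,"rx":0,"ry":0,"rz":0,"fingers":7},{"dx":0,"dy":0,"dz":-4,"rx":0,"ry":0,"rz":0,"fingers":7},{"dx":0,"dy":0,"dz":-2.9,"rx":0,"ry":0,"rz":0,"fingers":7},{"dx":0.06,"dy":0.9,"dz":0,"rx":0,"ry":0,"rz":0,"fingers":7},{"dx":0.03,"dy":0.5,"dz":0,"rx":0,"ry":0,"rz":0,"fingers":7},{"dx":0.03,"dy":0.5,"dz":0,"rx":0,"ry":0,"rz":0,"fingers":7},{"dx":0.03,"dy":0.5,"dz":0,"rx":0,"ry":0,"rz":0,"fingers":7},{"dx":0.03,"dy":0.5,"dz":0,"rx":0,"ry":0,"rz":0,"fingers":7},{"dx":0.05,"dy":0.6,"dz":0,"rx":0,"ry":0,"rz":0,"fingers":7},{"dx":0.1,"dy":0.6,"dz":0,"rx":0,"ry":0,"rz":0,"fingers":7},{"dx":0.1,"dy":0.6,"dz":0,"rx":0,"ry":0,"rz":0,"fingers":7},{"dx":0.1,"dy":0.6,"dz":0,"rx":0,"ry":0,"rz":0,"fingers":7},{"dx":0.1,"dy":0.6,"dz":0,"rx":0,"ry":0,"rz":0,"fingers":7},{"dx":0,"dy":0,"dz":0,"rx":0,"ry":0,"rz":0,"fingers":7}]'; python3 st.py; python3 look.py t3
```

```text
clock: 9.25
tool_pos: [0.4891, -0.1813, 0.0353]
eef_rot: [2.286, 2.15, 0.0]
wrist_force: [1.2, -3.8, 2.9]
width: 0.07
gripper_force: 1.9
t 9.25 tcp [ 489.1 -181.3   35.3] lane -171.7 -3.4 yaw_y -3.51 z [ 0.002 -0.002 -1.   ] w 0.07 F [ 1.2 -3.8  2.9] q [-0.49  0.37  1.88 -0.    0.89 -0.43]
carton lane -102.09692245313028 1.8702174973466503 size (94.19669342041016, 80.6756591796875) ang [0.09]
```

View pics/t3.png

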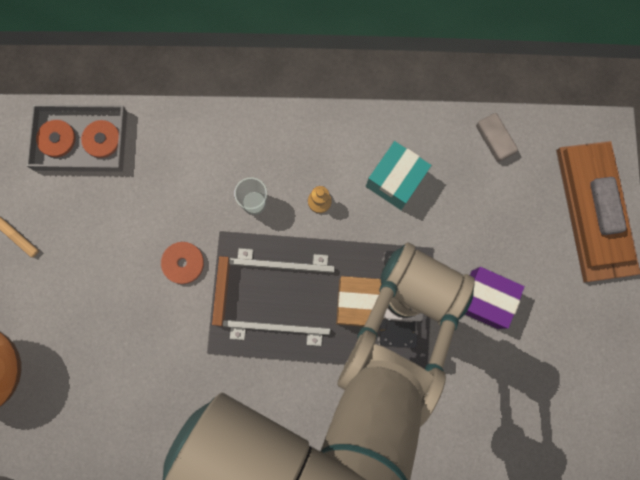

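The carton at (360,301) is lined up with the lane: y +1.9 mm, 0.1°, front near x −62. I'll push straight in.

```bash
python3 -m creep '[{"dx":0.04,"dy":0.6,"dz":0,"rx":0,"ry":0,"rz":0,"fingers":7},{"dx":0.06,"dy":0.9,"dz":0,"rx":0,"ry":0,"rz":0,"fingers":7},{"dx":0.06,"dy":0.9,"dz":0,"rx":0,"ry":0,"rz":0,"fingers":7},{"dx":0.06,"dy":0.9,"dz":0,"rx":0,"ry":0,"rz":0,"fingers":7},{"dx":0.06,"dy":0.9,"dz":0,"rx":0,"ry":0,"rz":0,"fingers":7},{"dx":0.06,"dy":0.9,"dz":0,"rx":0,"ry":0,"rz":0,"fingers":7},{"dx":0.06,"dy":0.9,"dz":0,"rx":0,"ry":0,"rz":0,"fingers":7},{"dx":0.06,"dy":0.9,"dz":0,"rx":0,"ry":0,"rz":0,"fingers":7},{"dx":0.06,"dy":0.9,"dz":0,"rx":0,"ry":0,"rz":0,"fingers":7},{"dx":0.04,"dy":0.6,"dz":0,"rx":0,"ry":0,"rz":0,"fingers":7},{"dx":0,"dy":0,"dz":0,"rx":0,"ry":0,"rz":0,"fingers":7}]'; python3 st.py; python3 look.py t4
```

```text
clock: 10.68
tool_pos: [0.4939, -0.0965, 0.0346]
eef_rot: [2.289, 2.152, 0.0]
wrist_force: [1.4, -3.6, 1.8]
width: 0.0702
gripper_force: 1.5
t 10.675 tcp [493.9 -96.5  34.6] lane -86.8 -2.9 yaw_y -3.54 z [ 0. -0. -1.] w 0.0702 F [ 1.4 -3.6  1.8] q [-0.33  0.34  1.92 -0.    0.88 -0.27]
carton lane -2.09255768109751 1.9878759072118648 size (94.32127380371094, 49.38044738769531) ang [-0.25]
```

```bash
python3 -m creep '[{"dx":0.04,"dy":0.6,"dz":0,"rx":0,"ry":0,"rz":0,"fingers":7},{"dx":0.06,"dy":0.9,"dz":0,"rx":0,"ry":0,"rz":0,"fingers":7},{"dx":0.06,"dy":0.9,"dz":0,"rx":0,"ry":0,"rz":0,"fingers":7},{"dx":0.06,"dy":0.9,"dz":0,"rx":0,"ry":0,"rz":0,"fingers":7},{"dx":0.06,"dy":0.9,"dz":0,"rx":0,"ry":0,"rz":0,"fingers":7},{"dx":0.06,"dy":0.9,"dz":0,"rx":0,"ry":0,"rz":0,"fingers":7},{"dx":0.06,"dy":0.9,"dz":0,"rx":0,"ry":0,"rz":0,"fingers":7},{"dx":0.06,"dy":0.9,"dz":0,"rx":0,"ry":0,"rz":0,"fingers":7},{"dx":0.06,"dy":0.9,"dz":0,"rx":0,"ry":0,"rz":0,"fingers":7},{"dx":0.06,"dy":0.9,"dz":0,"rx":0,"ry":0,"rz":0,"fingers":7},{"dx":0.06,"dy":0.9,"dz":0,"rx":0,"ry":0,"rz":0,"fingers":7},{"dx":0.06,"dy":0.9,"dz":0,"rx":0,"ry":0,"rz":0,"fingers":7},{"dx":0.06,"dy":0.9,"dz":0,"rx":0,"ry":0,"rz":0,"fingers":7},{"dx":0.06,"dy":0.9,"dz":0,"rx":0,"ry":0,"rz":0,"fingers":7},{"dx":0.04,"dy":0.6,"dz":0,"rx":0,"ry":0,"rz":0,"fingers":7},{"dx":0,"dy":0,"dz":0,"rx":0,"ry":0,"rz":0,"fingers":7}]'; python3 st.py; python3 look.py t5
```

```text
clock: 12.72
tool_pos: [0.5016, 0.0327, 0.0342]
eef_rot: [-2.288, -2.151, 0.001]
wrist_force: [0.1, -1.7, 0.8]
width: 0.0695
gripper_force: 1.1
t 12.725 tcp [501.6  32.7  34.2] lane 42.7 -2.5 yaw_y -3.54 z [-0.002  0.    -1.   ] w 0.0695 F [ 0.1 -1.7  0.8] q [-0.07  0.35  1.92  0.    0.88 -0.01]
carton lane 100.15140818458639 31.20907438132283 size (39.88248825073242, 36.32099533081055) ang [-0.19]
```

View pics/t5.png

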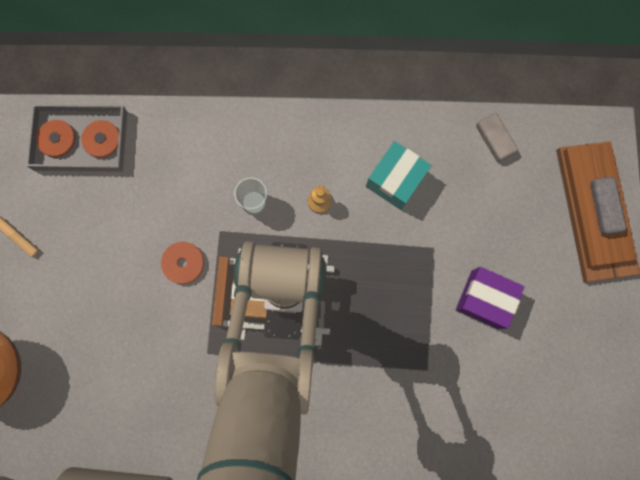

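The visible carton strip at (248,308) is about 17 mm short of the stop (column ~228), with side clearance kept. I'll close the gap slowly and watch the force.

```bash
python3 -m creep '[{"dx":0.02,"dy":0.4,"dz":0,"rx":0,"ry":0,"rz":0,"fingers":7},{"dx":0.03,"dy":0.4,"dz":0,"rx":0,"ry":0,"rz":0,"fingers":7},{"dx":0.02,"dy":0.3,"dz":0,"rx":0,"ry":0,"rz":0,"fingers":7},{"dx":0.01,"dy":0.2,"dz":0,"rx":0,"ry":0,"rz":0,"fingers":7}]'; python3 -m creep '[{"dx":0.01,"dy":0.15,"dz":0,"rx":0,"ry":0,"rz":0,"fingers":7},{"dx":0,"dy":0,"dz":0,"rx":0,"ry":0,"rz":0,"fingers":7}]';python3 -m creep '[{"dx":0.01,"dy":0.15,"dz":0,"rx":0,"ry":0,"rz":0,"fingers":7},{"dx":0,"dy":0,"dz":0,"rx":0,"ry":0,"rz":0,"fingers":7}]'; python3 st.py
```

```text
clock: 13.28
tool_pos: [0.5028, 0.0459, 0.0341]
eef_rot: [-2.289, -2.151, 0.001]
wrist_force: [-0.2, -2.2, -0.9]
width: 0.0699
gripper_force: 1.0
clock: 13.52
tool_pos: [0.5031, 0.0475, 0.0344]
eef_rot: [-2.289, -2.151, -0.001]
wrist_force: [-0.3, 1.1, -0.7]
width: 0.0696
gripper_force: 0.2
clock: 13.78
tool_pos: [0.5034, 0.0485, 0.0345]
eef_rot: [-2.289, -2.151, -0.0]
wrist_force: [0.2, -0.8, -1.4]
width: 0.0703
gripper_force: 0.7
t 13.775 tcp [503.4  48.5  34.5] lane 58.6 -3.3 yaw_y -3.55 z [-0.  0. -1.] w 0.0703 F [ 0.2 -0.8 -1.4] q [-0.04  0.35  1.91  0.    0.88  0.02]
```

```bash
python3 -m creep '[{"dx":0.01,"dy":0.15,"dz":0,"rx":0,"ry":0,"rz":0,"fingers":7},{"dx":0,"dy":0,"dz":0,"rx":0,"ry":0,"rz":0,"fingers":7}]';python3 -m creep '[{"dx":0.01,"dy":0.15,"dz":0,"rx":0,"ry":0,"rz":0,"fingers":7},{"dx":0,"dy":0,"dz":0,"rx":0,"ry":0,"rz":0,"fingers":7}]'; python3 st.py
```

```text
clock: 14.02
tool_pos: [0.5035, 0.05, 0.0345]
eef_rot: [2.289, 2.151, 0.0]
wrist_force: [0.0, -1.9, -0.5]
width: 0.0703
gripper_force: 0.8
clock: 14.28
tool_pos: [0.5037, 0.0511, 0.0345]
eef_rot: [2.289, 2.151, -0.0]
wrist_force: [-0.4, -4.3, -1.6]
width: 0.0698
gripper_force: 2.0
t 14.275 tcp [503.7  51.1  34.5] lane 61.2 -3.4 yaw_y -3.54 z [ 0.    -0.001 -1.   ] w 0.0698 F [-0.4 -4.3 -1.6] q [-0.04  0.35  1.91 -0.    0.88  0.03]
```

```bash
python3 -m creep '[{"dx":0.01,"dy":0.15,"dz":0,"rx":0,"ry":0,"rz":0,"fingers":7},{"dx":0,"dy":0,"dz":0,"rx":0,"ry":0,"rz":0,"fingers":7}]'; python3 st.py
```

```text
clock: 14.52
tool_pos: [0.5038, 0.0511, 0.0347]
eef_rot: [2.286, 2.151, -0.003]
wrist_force: [-2.1, -8.8, 0.6]
width: 0.0704
gripper_force: 4.6
t 14.525 tcp [503.8  51.1  34.7] lane 61.2 -3.5 yaw_y -3.49 z [ 0.    -0.003 -1.   ] w 0.0704 F [-2.1 -8.8  0.6] q [-0.03  0.35  1.91 -0.    0.88  0.03]
```

The force rose to 9 N and the TCP stalled, so the carton is against the stop. I'll back straight out, rise and check.

```bash
python3 -m creep '[{"dx":-0.03,"dy":-0.5,"dz":0,"rx":0,"ry":0,"rz":0,"fingers":7},{"dx":-0.12,"dy":-2,"dz":0,"rx":0,"ry":0,"rz":0,"fingers":7},{"dx":-0.12,"dy":-2,"dz":0,"rx":0,"ry":0,"rz":0,"fingers":7},{"dx":-0.12,"dy":-2,"dz":1,"rx":0,"ry":0,"rz":0,"fingers":7},{"dx":-0.18,"dy":-3,"dz":4,"rx":0,"ry":0,"rz":0,"fingers":7},{"dx":-0.18,"dy":-3,"dz":4,"rx":0,"ry":0,"rz":0,"fingers":7},{"dx":-0.18,"dy":-3,"dz":4,"rx":0,"ry":0,"rz":0,"fingers":7},{"dx":-0.2,"dy":-4,"dz":4,"rx":0,"ry":0,"rz":0,"fingers":7},{"dx":-0.2,"dy":-4,"dz":0,"rx":0,"ry":0,"rz":0,"fingers":7},{"dx":0,"dy":0,"dz":0,"rx":0,"ry":0,"rz":0,"fingers":7}]'; python3 st.py; python3 look.py t6
```

```text
clock: 15.78
tool_pos: [0.491, -0.1838, 0.2051]
eef_rot: [2.291, 2.147, 0.003]
wrist_force: [-0.3, 0.0, -0.6]
width: 0.0698
gripper_force: 0.0
t 15.775 tcp [ 491.  -183.8  205.1] lane -174.1 -5.5 yaw_y -3.74 z [ 0.002 -0.    -1.   ] w 0.0698 F [-0.3  0.  -0.6] q [-0.49  0.21  1.63  0.    1.3  -0.43]
carton lane 120.03490525029355 1.3693832628137192 size (101.74547576904297, 94.50101470947266) ang [-0.23]
```

View pics/t6.png

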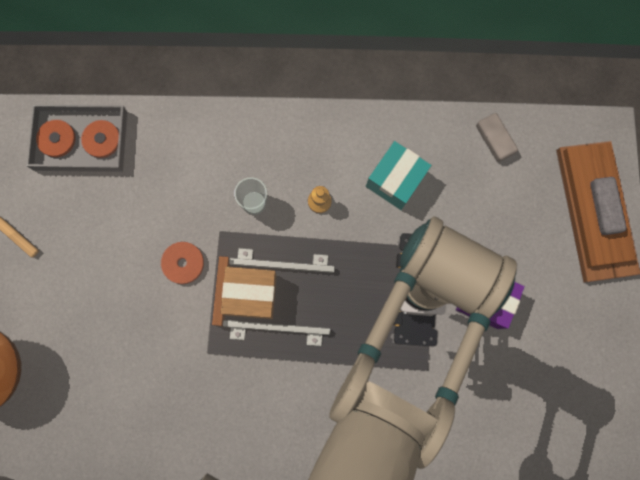

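The carton at (248,293) is home: x 120.0, y +1.4 mm, −0.2°. It sits against the stop and is clear of both rails, and the bystanders haven't moved.

```bash
python3 -c "from rig import order;print(order.close_job())"
```

```text
the job is handed in; nothing more can be done
None
```

The job is handed in: by the last camera measurement the carton stands at lane x = 120.0 mm, y = +1.4 mm, 0.2° off straight, against the end stop, with no rail contact seen and the tumbler, arbor and wheel where they were; the hand-in returned no verdict.

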